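Empty tin through the swing flap of the bedside bin

ROBOT

A 6-joint arm with a two-finger parallel gripper is mounted at the origin on the work surface. World frame = base frame: x ahead of the robot, y to its left, z up, the work surface at z = 0. Lengths are in m, angles in rad, forces in N, time in s.
With the tool pointing down it reaches from about 0.375 to 0.9 m from the base axis. Payload 3.1 kg.
Tool frame: the origin (TCP) lies at the very end of the fingers, on their centre line; the grasp point (between the pads) lies 19 mm behind it (manip.tcp_to_grasp is the distance from the TCP to the grasp point, in m); z points along the fingers, y is the line along which they close (so a half turn about z gives the same grasp; the last joint's range is limited). The gripper opens to 85 mm and grips with 20 to 120 N. Pads are 22 mm wide; open, the fingers measure 114 mm over their backs; the gripper's body (76 mm by 85 mm) begins 54 mm behind the grasp point. The pads swing forward as they close: fully open they stand 13 mm farther back than shut.
Start: joints at [-1.417, 0.527, 1.433, -0, 1.181, -0.178], TCP at [0.204, -0.591, 0.231] pointing down, gripper open.
Joint ranges: [-3.08, 3.08], [-0.75, 2.2], [0.22, 2.44], [-1.43, 4.57], [0, 2.65], [-2.85, 2.85]. Speed limits (rad/s): [2.79, 2.79, 3.14, 3.14, 3.14, 3.14].

INTERFACE

Orientations are given as a unit quaternion [x, y, z, w].
In Python, from station import manip gives the robot as it stands. The module is installed in compiled form; this text tells all that it offers.
- The arm moves only by the tool step_arm, never from a script. Its argument "commands" is one flat list of numbers, 6 for each row, row after row: the shift along the tool's x, y, z in m, then the turn, a rotation vector about the tool's x, y, z in degrees. A call has exactly 10 rows; each row is the pose to reach, as a shift and turn from the pose commanded when the call began, along the tool's axes at that moment; what a row does not reach only later rows make up. A row lasts 1/10 s, in which the tool goes at most 50 mm and 8.59 degrees, less where a joint would pass 70% of its speed; a pose out of reach is approached as far as the arm can. A call with a gripper value outside its range is refused whole. "jaw" is the opening in per cent of the stroke, from 0 (shut) to 100 (fully open), set as the call begins (left out, the last holds). The fingers move at their own pace and stop on an object; "grip_force" is the grip in N (left out, the last holds). Time passes only in rows, so rows that repeat a pose let the fingers close, or fill a call up. It gives the time, the measured TCP pose, the force, the opening and the grip force at its end, in the units of the state.
- manip.sense(): the state, without advancing time (a new reading comes with each control period).
- manip.snapshot(name): name is "scene" or "top" or "wrist"; returns a dict with "pixels" (384x512x3 uint8, blue, green, red), "fx", "fy", "cx", "cy" (pixels), "R" (3x3) and "t" (3): a world point X has camera coordinates R X + t; the wrist camera has in their place "mount" (4x4, takes a point from camera to tool coordinates, whose origin is the TCP and whose axes are the flange's). Camera axes: x right, y down, z forward; pixel columns grow to the right and rows downward; lengths in m; the calibration is good to about 2 mm. A picture is of the moment at which its call begins: read the wrist's pose just before it. There is no depth.
- manip.sign_off(): hands the job in; it is judged then, once.
The state is a dict: "t": time; "q": joint angles; "qd": joint speeds; "tau": joint torques, N m; "tcp_pos": TCP position; "tool_rot": TCP orientation; "force": force on the tool from outside, world axes, zero at the start; "ft_torque": the same for the moment, N m; "finger_gap": opening from 0.0 (shut) to 1.0 (fully open); "gripper_force": force on a finger pad.
Only numpy, scipy, OpenCV 4.12 (cv2) and the standard library are available. Lean on these libraries where they do the work, as an engineer would, in place of code of your own. Each camera call takes 0.05 s, during which the arm holds its last target. There are 200 camera calls.

TASK

The empty ointment tin lying on the ledge of the bedside bin is rubbish: push the bin's spring flap open with one finger and, while that finger keeps it open, push the tin off the ledge through the opening with the other finger, without picking the tin up. Hold the flap open until the tin has dropped inside, then take the fingers out so that the flap swings fully shut by itself, and leave everything else on the shelf where it is.

Things in the scene. Friction and masses are not known exactly. Their poses are not given: they have to be found in the camera images.
- bin: White plastic swing-lid table bin, fixed, 200 long (x) x 100 wide (y) x 155 mm high. Origin: centre of its underside; z up. Along its top from -x to +x: flat ledge (x = -100 to -25 mm, 110 mm high), sloping flap (x = -25 to 78), back wall (x = 86 to 100, 155 mm high). Hollow, also under the ledge: floor 4 mm, walls 3 mm. The tin must travel in the bin's +x direction.
- flap (a joint): Angle of the flap about its hinge (rad): 0 shut, growing as it swings down into the bin, stop at 0.95. A spring always drives it shut: 0.09 N m at the hinge when shut, 0.15 N m more per rad. The tin's weight does not open it. A fingertip on its upper face opens it by going down or in the bin's +x.
- flap_edge (a point): Middle of the lower free end of the flap, at the lip when shut. The flap is a flat grey plate, 105 long x 90 wide x 3 mm, sloping up from the lip at 22 degrees to its hinge, between side cheeks that stand about 5 mm above it. It hides the opening when shut.
- lip (a point): Middle of the lip, the +x edge of the ledge where the opening begins, at the level of the ledge top: x = -25, z = 110 mm in the bin; bin axes. The ledge is 75 mm long, open at its -x end, with 8 mm high rims along both sides, 94 mm apart.
- hinge (a point): Middle of the hinge line (along the bin's y) at the flap's upper end: x = 78, z = 152 mm in the bin. With a fingertip 8 mm above ledge level and 30 mm short of the hinge line the flap is open by about 0.45 rad and leaves a gap of about 30 mm between lip and flap end; nearer the hinge it opens wider.
- tin: Empty round aluminium ointment tin, lid on, lying flat on the ledge: 38 mm diameter, 18 mm high, 18 to 35 g. Origin: centre of its underside. At the start it lies 30 to 45 mm short of the lip (centre to lip), up to 15 mm off the bin's middle line.
- bottle_a: Bystander, loose, not to be disturbed: amber glass dropper bottle, 33 mm diameter, 101 mm high, on the tray; origin at the centre of its underside.
- bottle_b: Bystander, loose, not to be disturbed: second amber dropper bottle, same as the first, on the tray.
- organizer: Bystander, loose, not to be disturbed: green pill organizer with seven flip lids, 36 x 168 x 24 mm, on the tray; origin at the centre of its underside.
- bell: Bystander, loose, not to be disturbed: small steel call bell, 64 mm diameter, 45 mm high, close beside the bin; origin at the centre of its underside.
- jar: Bystander, loose, not to be disturbed: white cream jar, 48 mm diameter, 45 mm high, close beside the bin; origin at the centre of its underside.
- mug: Bystander, loose, not to be disturbed: blue mug, 76 mm diameter, 85 mm high; origin at the centre of its underside.
- remote: Bystander, loose, not to be disturbed: black remote control, 45 x 150 x 18 mm; origin at the centre of its underside.

How it is judged:
On the way, in this order (a step that is already met when the one before it is completed fails the run):
1. a finger pushes the flap open while the tin is still on the ledge (value of joint flap above 0.12 rad and contact force between the fingers and flap above 0.3 N and x of tin in the frame of bin below -0.025 m and z of tin in the frame of bin above 0.105 m), for 0.05 s.
2. the tin has dropped inside while a finger still holds the flap open (value of joint flap above 0.2 rad and contact force between the fingers and flap above 0.3 N and z of tin in the frame of bin between 0 and 0.06 m and x of tin in the frame of bin between -0.1 and 0.1 m and y of tin in the frame of bin between -0.05 and 0.05 m), for 0.05 s.
At the end, for the whole second after the job is handed in: The tin lies at rest inside the bin (its origin less than 60 mm above the bin's underside and within the walls), the flap is shut to within 0.06 rad, and no bystander is more than 20 mm from where it started (z of tin in the frame of bin between 0 and 0.06 m and x of tin in the frame of bin between -0.1 and 0.1 m and y of tin in the frame of bin between -0.05 and 0.05 m and value of joint flap below 0.06 rad and linear speed of tin below 0.02 m/s and distance of each of bottle_a, bottle_b, organizer, bell, jar, mug, remote from where it was at the start of the episode below 0.02 m); the robot touches nothing.
It fails at once if the tin is lifted more than 20 mm above the ledge (z of tin in the frame of bin above 0.13 m).
It fails at once if the tin falls off the bin (height (world z) of tin below 0.09 m and (x of tin in the frame of bin below -0.1 m or x of tin in the frame of bin above 0.1 m or y of tin in the frame of bin below -0.05 m or y of tin in the frame of bin above 0.05 m)).
It fails at once if a bystander is moved more than 20 mm or a bottle is knocked over (distance of any of bottle_a, bottle_b, organizer, bell, jar, mug, remote from where it was at the start of the episode above 0.02 m or angle between any of bottle_a, bottle_b's own z axis and vertical above 0.4 rad).
It also fails if it takes over 38 s, if anything falls off the work surface, if the arm or the gripper's body presses on something with over 40 N, if the wrist force passes 120 N, or if a joint passes its speed limit or range.

## Working session

There is one attempt and no reset: what is moved stays moved. The work goes in short steps, Python scripts to look and compute and a tool call to move; the robot and the scene stay as the last step left them, time stands still between calls to the robot, and variables do not carry over. Pictures are saved under pics/ and viewed, at most 10 in all, crops included, and the job is handed in when it is done.

Besides the shell and the picture viewer there is one more tool, called after ">>>" as name(argument=value, ...) on one line, values as JSON. step_arm: Moves the arm, as the interface text tells. Its arguments: {"type":"object","properties":{"commands":{"type":"array","items":{"type":"number"}},"jaw":{"type":"number"},"grip_force":{"type":"number"}},"required":["commands"]}

```bash
mkdir -p pics; python3 - <<'E'
from station import manip
import cv2,json,numpy as np
print(manip.sense())
for n in ("scene","top"):
    s=manip.snapshot(n); cv2.imwrite(f"pics/{n}0.png",cv2.resize(s["pixels"],(800,600),interpolation=cv2.INTER_CUBIC))
    cv2.imwrite(f"/tmp/{n}.png",s["pixels"])
    print(n,{k:np.round(v,4).tolist() for k,v in s.items() if k!="pixels"})
print(manip.tcp_to_grasp, manip.snapshot("wrist")["mount"])
E
```

```text
{'t': 0.0, 'q': array([-1.41647584e+00,  5.28471103e-01,  1.43388513e+00,  3.36658054e-05,
        1.18141199e+00, -1.78510924e-01]), 'qd': array([-0.00060422,  0.00039995,  0.00148438, -0.00038357, -0.00082447,
        0.00101786]), 'tau': array([-4.65613684e-04, -4.42351842e+01, -1.78028280e+01, -2.87577777e-04,
        8.45984003e-03,  1.83851419e-06]), 'tcp_pos': array([ 0.20411977, -0.58997838,  0.23033605]), 'tool_rot': array([ 9.86185311e-01,  1.65642229e-01,  2.87214126e-05, -1.08751679e-03]), 'force': array([ 0.55385345, -0.4639713 , -0.67926466]), 'ft_torque': array([ 0.01577064, -0.01847328,  0.06967873]), 'gripper_force': 0.0, 'finger_gap': 1.0002852758805072}
scene {'fx': 402.3889, 'fy': 402.3889, 'cx': 259.0109, 'cy': 186.5834, 'R': [[-0.5134, 0.8582, 0.0057], [0.5097, 0.3102, -0.8025], [-0.6905, -0.409, -0.5966]], 't': [0.3055, -0.155, 1.5586]}
top {'fx': 420.0221, 'fy': 420.0221, 'cx': 264.6728, 'cy': 184.7047, 'R': [[-0.0013, -1.0, 0.0064], [-0.9976, 0.0009, -0.0696], [0.0695, -0.0065, -0.9976]], 't': [-0.0195, 0.5371, 1.3798]}
0.0187 [[-2.79354361e-04 -9.59333996e-01 -2.82273284e-01  7.18613527e-02]
 [ 9.99999889e-01 -3.74944037e-04  2.84625698e-04  3.83739662e-04]
 [-3.78887792e-04 -2.82273173e-01  9.59333994e-01 -1.43525869e-01]
 [ 0.00000000e+00  0.00000000e+00  0.00000000e+00  1.00000000e+00]]
```

View pics/scene0.png

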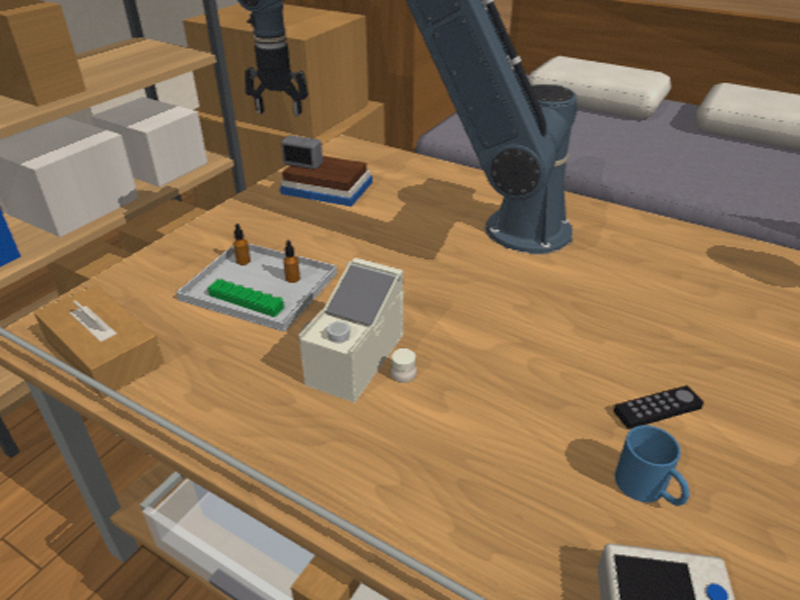

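View pics/top0.png

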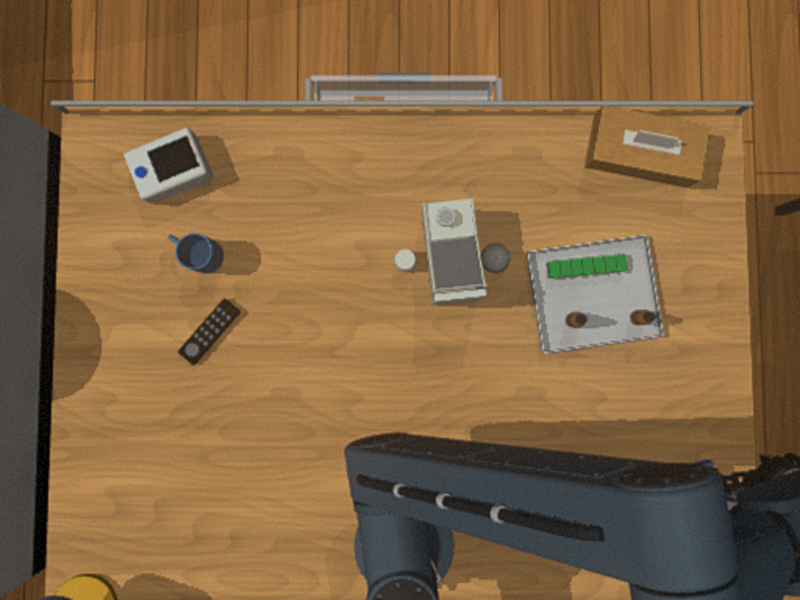

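The bin is near (455,250) in the top picture. Its ledge faces away from the robot, with the tin at (447,216), so bin +x points roughly along world -x. The jar is at (405,260) and the bell at (496,257), on either side of the bin. I'll enlarge both views.

```bash
python3 - <<'E'
import cv2
t=cv2.imread("/tmp/top.png")[120:200,250:350]; s=cv2.imread("/tmp/scene.png")[160:260,185:275]
t=cv2.resize(t,None,fx=6,fy=6,interpolation=cv2.INTER_CUBIC); cv2.imwrite("pics/topc.png",t)
s=cv2.resize(s,None,fx=6,fy=6,interpolation=cv2.INTER_CUBIC); cv2.imwrite("pics/scenec.png",s)
E
```

```text
(no output)
```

View pics/topc.png

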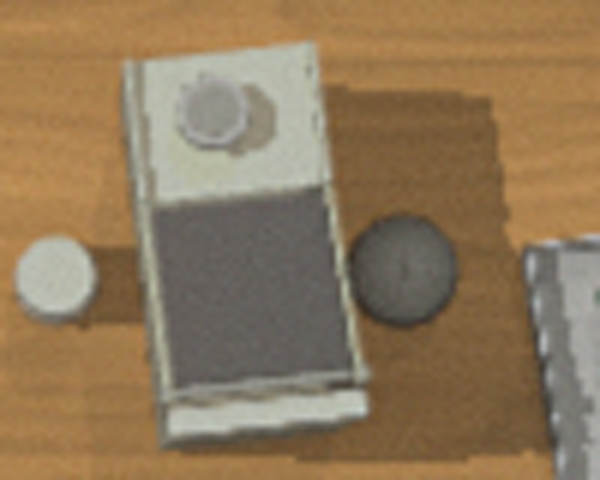

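View pics/scenec.png

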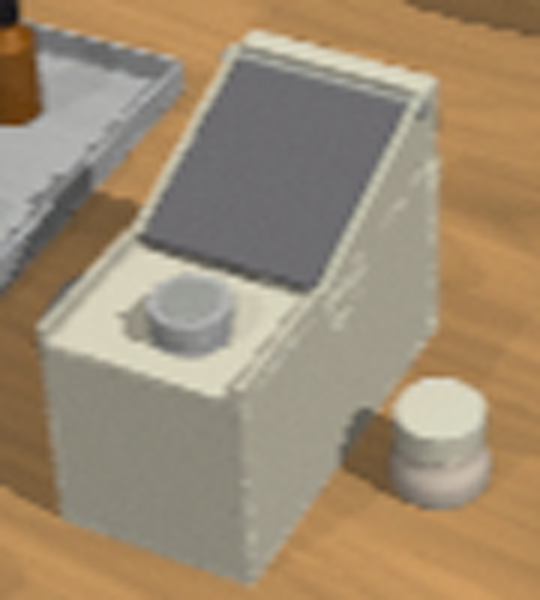

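The top crop shows the ledge end corners at (125,62) and (316,43), the lip flap corners at (155,207) and (325,190), and the tin top at (213,112). In the scene crop the lip corners are at (140,238) and (312,290), and the tin top is at (190,297). I'll fit the pose of the bin from these points.

```bash
cat > h.py <<'E'
import numpy as np
from scipy.optimize import least_squares
C={'top':dict(f=420.0221,c=(264.6728,184.7047),R=[[-0.0013,-1.0,0.0064],[-0.9976,0.0009,-0.0696],[0.0695,-0.0065,-0.9976]],t=[-0.0195,0.5371,1.3798],o=(250,120)),
'scene':dict(f=402.3889,c=(259.0109,186.5834),R=[[-0.5134,0.8582,0.0057],[0.5097,0.3102,-0.8025],[-0.6905,-0.409,-0.5966]],t=[0.3055,-0.155,1.5586],o=(185,160))}
def proj(n,X):
    c=C[n]; p=np.array(c['R'])@X+c['t']; return c['f']*p[:2]/p[2]+c['c']
def pix(n,u): return np.array(u)/6-0.42+C[n]['o']
def b2w(p,X):
    a=p[2]; return np.array([p[0]+np.cos(a)*X[0]-np.sin(a)*X[1],p[1]+np.sin(a)*X[0]+np.cos(a)*X[1],X[2]])
E
python3 - <<'E'
from h import *
P=[('top',(125,62),(-100,-50,118)),('top',(316,43),(-100,50,118)),('top',(155,207),(-25,-45,111)),('top',(325,190),(-25,45,111)),
('top',(172,390),(78,-45,152)),('top',(352,375),(78,45,152)),('top',(366,390),(86,50,155)),('top',(368,414),(100,50,155)),
('scene',(240,395),(-100,-50,118)),('scene',(42,337),(-100,50,118)),('scene',(140,238),(-25,45,111)),('scene',(312,290),(-25,-45,111)),('scene',(250,580),(-100,-50,0)),('scene',(62,515),(-100,50,0)),('scene',(436,80),(100,-50,155))]
f=lambda p:np.concatenate([proj(n,b2w(p,np.array(X)/1e3))-pix(n,u) for n,u,X in P])
r=least_squares(f,[0.7,-0.1,3.1],loss='soft_l1'); p=r.x
print("bin",p,np.degrees(p[2])); print(np.round(f(p).reshape(-1,2),1).tolist())
g=lambda q:np.concatenate([proj(n,b2w(p,np.array([q[0],q[1],.128])))-pix(n,u) for n,u in(('top',(213,112)),('scene',(190,297)))])
q=least_squares(g,[-.06,0]); print("tin in bin",q.x,q.fun, b2w(p,[*q.x,.11]))
for n in [(-25,0,110),(78,0,152)]: print(b2w(p,np.array(n)/1e3))
E
```

```text
bin [ 0.60786974 -0.09844828  3.24581698] 185.97161398195286
[[0.2, -0.2], [0.2, -0.3], [-0.7, -0.5], [-0.4, -0.6], [0.6, 0.8], [0.2, 0.2], [-0.0, 0.1], [0.2, 0.7], [0.0, -0.8], [-0.6, -2.1], [-0.3, 0.8], [0.0, 1.1], [0.3, 0.9], [0.1, 0.5], [0.8, -0.9]]
tin in bin [-0.06663916 -0.00792467] [0.30471002 0.04492138 0.19957314 0.28392456] [ 0.67332284 -0.08363376  0.11      ]
[ 0.63273408 -0.09584738  0.11      ]
[ 0.53029301 -0.10656307  0.152     ]
```

```bash
cat >> h.py <<'E'
from scipy.spatial.transform import Rotation as Ro
BIN=np.array([0.60787,-0.09845,3.24582])
def go(x,y,z):
    "tool-frame shift (mm) and turn (deg) to TCP at bin (x,y,z) mm, tool down, tool -y = bin +x"
    from station import manip
    s=manip.sense(); R=Ro.from_quat(s['tool_rot']); a=BIN[2]
    ty=-np.array([np.cos(a),np.sin(a),0]); tz=np.array([0,0,-1.]); 
    T=Ro.from_matrix(np.c_[np.cross(ty,tz),ty,tz])
    d=R.inv().apply(b2w(BIN,np.array([x,y,z])/1e3)-s['tcp_pos'])
    print('t',s['t'],'shift mm',np.round(d*1e3,1),'turn',np.round((R.inv()*T).as_rotvec(degrees=True),2),'q',s['q'].round(2),'F',s['force'].round(2))
E
python3 -c "
from h import *
go(-48,-8,250)"
```

```text
t 0.15 shift mm [ 590.8 -329.7  -18.7] turn [-7.00e-02 -8.00e-02 -7.69e+01] q [-1.42  0.53  1.43 -0.    1.18 -0.18] F [-0.07  0.41  0.22]
```

>>> step_arm(commands=[0.045, -0.025, -0.02, 0, 0, -6, 0.09, -0.05, -0.02, 0, 0, -12, 0.13, -0.073, -0.02, 0, 0, -18, 0.17, -0.095, -0.02, 0, 0, -24, 0.21, -0.117, -0.02, 0, 0, -30, 0.25, -0.14, -0.02, 0, 0, -36, 0.29, -0.162, -0.02, 0, 0, -42, 0.33, -0.184, -0.02, 0, 0, -48, 0.37, -0.206, -0.02, 0, 0, -54, 0.41, -0.229, -0.02, 0, 0, -60], jaw=100)

```text
t: 1.15
tcp_pos: [0.5178, -0.2387, 0.2512]
tool_rot: [0.77, 0.638, -0.0, -0.0]
force: [-0.8, -0.1, 0.2]
finger_gap: 1.0
gripper_force: 0.0
```

```bash
python3 -c "
from h import *
go(-48,-8,250)"
```

```text
t 1.15 shift mm [176.  106.1   1.1] turn [-1.000e-02 -0.000e+00 -1.666e+01] q [-0.63  0.43  1.55 -0.    1.16 -0.44] F [-0.76 -0.09  0.24]
```

>>> step_arm(commands=[0.035, 0.021, 0, 0, 0, -3, 0.07, 0.042, 0, 0, 0, -6, 0.105, 0.063, 0, 0, 0, -10, 0.14, 0.085, 0, 0, 0, -13, 0.165, 0.1, 0, 0, 0, -16, 0.176, 0.106, 0, 0, 0, -16.7, 0.176, 0.106, 0, 0, 0, -16.7, 0.176, 0.106, 0, 0, 0, -16.7, 0.176, 0.106, 0, 0, 0, -16.7, 0.176, 0.106, 0, 0, 0, -16.7])

```text
t: 2.15
tcp_pos: [0.6536, -0.089, 0.2515]
tool_rot: [0.671, 0.741, -0.0, -0.0]
force: [0.1, -0.1, -0.9]
finger_gap: 1.005
gripper_force: 0.0
```

```bash
python3 - <<'E'
from h import *
go(-48,-8,250); go(-48,-8,150)
from station import manip
import cv2
s=manip.sense(); w=manip.snapshot('wrist'); R=Ro.from_quat(s['tool_rot']).as_matrix()
im=w['pixels'].copy(); cv2.imwrite('/tmp/w1.png',im)
M=np.linalg.inv(np.array(w['mount']))
for X in [(-100,-50,118),(-100,50,118),(-25,-45,110),(-25,45,110),(78,-45,152),(78,45,152),(-66.6,-8,128)]:
    c=M[:3,:3]@(R.T@(b2w(BIN,np.array(X)/1e3)-s['tcp_pos']))+M[:3,3]
    u=(w['fx']*c[0]/c[2]+w['cx'],w['fy']*c[1]/c[2]+w['cy']); print(X,np.round(u))
    cv2.circle(im,(int(u[0]),int(u[1])),3,(0,0,255),1)
print(w['fx'],w['cx'],w['cy'])
cv2.imwrite('pics/w1.png',cv2.resize(im,(800,600)))
E
```

```text
t 2.15 shift mm [3.4 1.5 1.5] turn [-0.02  0.01 -0.33] q [-0.3   0.56  1.32 -0.    1.27 -0.4 ] F [ 0.06 -0.12 -0.88]
t 2.15 shift mm [  3.4   1.6 101.5] turn [-0.02  0.01 -0.33] q [-0.3   0.56  1.32 -0.    1.27 -0.4 ] F [ 0.06 -0.12 -0.88]
(-100, -50, 118) [311. 129.]
(-100, 50, 118) [306. 227.]
(-25, -45, 110) [232. 134.]
(-25, 45, 110) [234. 220.]
(78, -45, 152) [103. 140.]
(78, 45, 152) [118. 239.]
(-66.6, -8, 128) [275. 175.]
292.3080248151948 254.17271264092614 186.3403141901851
```

View pics/w1.png

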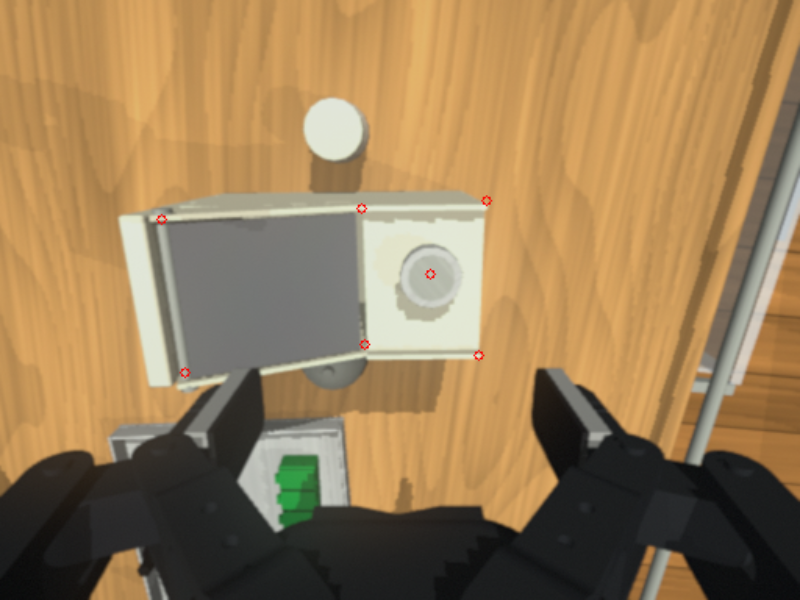

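The fit agrees with the wrist view: the tin top is predicted at (430,274) and seen at (430,275). The left finger will press on the flap and the right one will go behind the tin. Next I descend.

>>> step_arm(commands=[0.0034, 0.0015, 0.0, 0, 0, -0.3, 0.0034, 0.0015, 0.03, 0, 0, -0.3, 0.0034, 0.0015, 0.06, 0, 0, -0.3, 0.0034, 0.0015, 0.085, 0, 0, -0.3, 0.0034, 0.0015, 0.1, 0, 0, -0.3, 0.0034, 0.0015, 0.115, 0, 0, -0.3, 0.0034, 0.0015, 0.125, 0, 0, -0.3, 0.0034, 0.0015, 0.13, 0, 0, -0.3, 0.0034, 0.0015, 0.13, 0, 0, -0.3, 0.0034, 0.0015, 0.13, 0, 0, -0.3])

```text
t: 3.2
tcp_pos: [0.6562, -0.0842, 0.1221]
tool_rot: [0.669, 0.744, 0.0, 0.001]
force: [-0.8, -0.7, 0.3]
finger_gap: 0.998
gripper_force: 0.0
```

```bash
python3 - <<'E'
from h import *
go(-48,-8,106)
from station import manip
import cv2
a=[manip.snapshot(n)['pixels'] for n in ('wrist','scene')]
cv2.imwrite('pics/w2.png',np.hstack([cv2.resize(a[0],(400,300)),cv2.resize(a[1][140:260,175:305],(390,300),interpolation=cv2.INTER_CUBIC)]))
E
```

```text
t 3.2 shift mm [-1.1 -1.5 16.1] turn [0.09 0.04 0.1 ] q [-0.3   0.7   1.43  0.    1.01 -0.4 ] F [-0.8  -0.66  0.34]
```

View pics/w2.png

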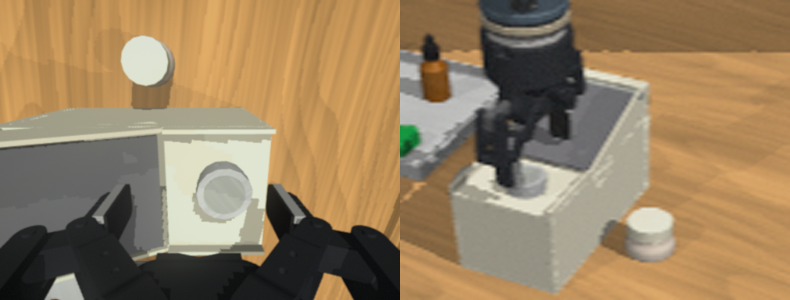

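The fingers straddle the tin: the right finger (285,210) is just behind it and the left one (115,215) is over the flap. I go down the last bit and start pushing.

>>> step_arm(commands=[0, 0, 0.004, 0, 0, 0, 0, 0, 0.008, 0, 0, 0, 0, 0, 0.012, 0, 0, 0, 0, 0, 0.016, 0, 0, 0, 0, -0.002, 0.016, 0, 0, 0, 0, -0.005, 0.016, 0, 0, 0, 0, -0.008, 0.016, 0, 0, 0, 0, -0.012, 0.016, 0, 0, 0, 0, -0.014, 0.016, 0, 0, 0, 0, -0.014, 0.016, 0, 0, 0])

```text
t: 4.3
tcp_pos: [0.6413, -0.0857, 0.1056]
tool_rot: [0.669, 0.743, -0.0, 0.0]
force: [0.3, -0.3, 1.2]
finger_gap: 1.002
gripper_force: 0.6
```

```bash
python3 - <<'E'
from h import *
go(-35,-8,106)
from station import manip
import cv2
a=[manip.snapshot(n)['pixels'] for n in ('wrist','scene')]
cv2.imwrite('pics/w3.png',np.hstack([cv2.resize(a[0],(400,300)),cv2.resize(a[1][140:260,175:305],(390,300),interpolation=cv2.INTER_CUBIC)]))
E
```

```text
t 4.3 shift mm [-1.2  0.4 -0.4] turn [0.   0.01 0.09] q [-0.31  0.71  1.47 -0.    0.96 -0.41] F [ 0.25 -0.26  1.23]
```

View pics/w3.png

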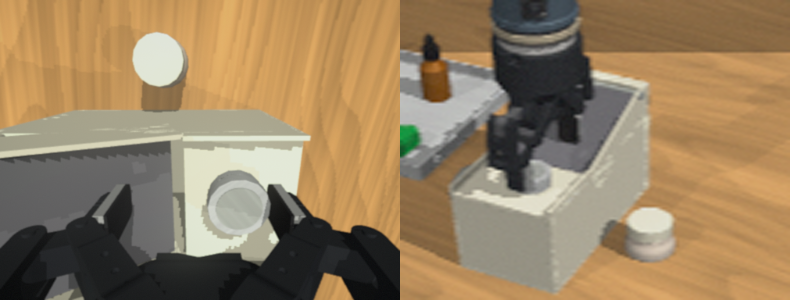

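The flap is opening, with a gap visible at (178,210), and the finger touches the tin at (268,205). I push on.

>>> step_arm(commands=[0, -0.004, 0, 0, 0, 0, 0, -0.008, 0, 0, 0, 0, 0, -0.012, 0, 0, 0, 0, 0, -0.016, 0, 0, 0, 0, 0, -0.02, 0, 0, 0, 0, 0, -0.024, 0, 0, 0, 0, 0, -0.028, 0, 0, 0, 0, 0, -0.031, 0, 0, 0, 0, 0, -0.031, 0, 0, 0, 0, 0, -0.031, 0, 0, 0, 0])

```text
t: 5.4
tcp_pos: [0.6107, -0.0889, 0.1054]
tool_rot: [0.669, 0.744, -0.0, -0.0]
force: [2.9, -0.9, 1.9]
finger_gap: 1.001
gripper_force: 1.5
```

```bash
python3 - <<'E'
from h import *
go(-4,-8,106)
from station import manip
import cv2
a=[manip.snapshot(n)['pixels'] for n in ('wrist','scene')]
cv2.imwrite('pics/w4.png',np.hstack([cv2.resize(a[0],(400,300)),cv2.resize(a[1][140:260,175:305],(390,300),interpolation=cv2.INTER_CUBIC)]))
E
```

```text
t 5.4 shift mm [-1.2  0.2 -0.6] turn [-0.02  0.01  0.1 ] q [-0.33  0.68  1.56 -0.    0.91 -0.43] F [ 2.93 -0.86  1.9 ]
```

View pics/w4.png

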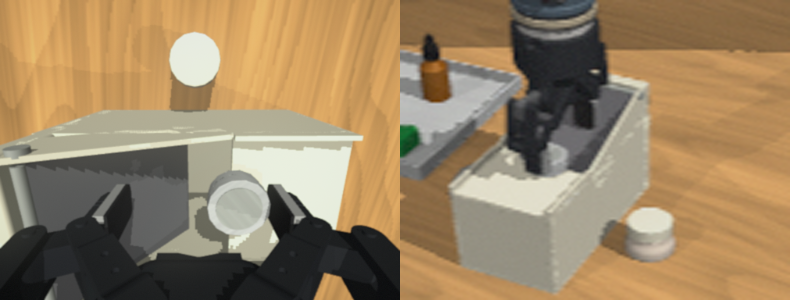

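The flap is wide open and the tin is half over the lip at (235,205). A little more should tip it in.

>>> step_arm(commands=[0, -0.002, 0, 0, 0, 0, 0, -0.004, 0, 0, 0, 0, 0, -0.006, 0, 0, 0, 0, 0, -0.008, 0, 0, 0, 0, 0, -0.01, 0, 0, 0, 0, 0, -0.01, 0, 0, 0, 0, 0, -0.01, 0, 0, 0, 0, 0, -0.01, 0, 0, 0, 0, 0, -0.01, 0, 0, 0, 0, 0, -0.01, 0, 0, 0, 0])

```text
t: 6.5
tcp_pos: [0.6022, -0.09, 0.1056]
tool_rot: [0.669, 0.743, 0.001, 0.001]
force: [5.8, 0.1, 0.3]
finger_gap: 1.0
gripper_force: 2.7
```

```bash
python3 - <<'E'
from h import *
go(6,-8,106)
from station import manip
import cv2
a=[manip.snapshot(n)['pixels'] for n in ('wrist','scene')]
cv2.imwrite('pics/w5.png',np.hstack([cv2.resize(a[0],(400,300)),cv2.resize(a[1][140:260,175:305],(390,300),interpolation=cv2.INTER_CUBIC)]))
E
```

```text
t 6.5 shift mm [-0.9 -1.3 -0.4] turn [0.19 0.05 0.08] q [-0.33  0.67  1.58  0.    0.89 -0.44] F [5.77 0.14 0.28]
```

View pics/w5.png

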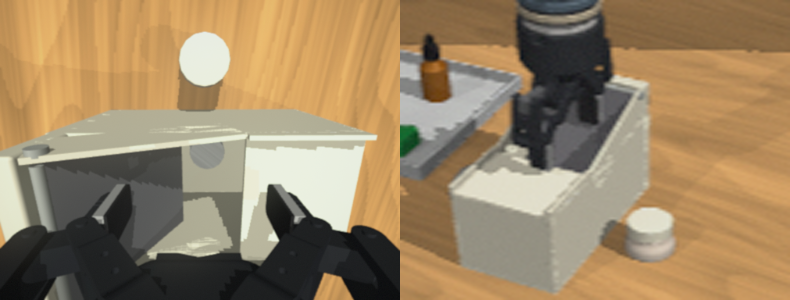

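The tin is on the bin floor, seen at (207,150), and the finger still holds the flap (5.8 N). I now lift straight out.

>>> step_arm(commands=[0, 0, 0, 0, 0, 0, 0, 0.002, -0.005, 0, 0, 0, 0, 0.004, -0.012, 0, 0, 0, 0, 0.004, -0.02, 0, 0, 0, 0, 0.004, -0.03, 0, 0, 0, 0, 0.004, -0.045, 0, 0, 0, 0, 0.004, -0.065, 0, 0, 0, 0, 0.004, -0.09, 0, 0, 0, 0, 0.004, -0.12, 0, 0, 0, 0, 0.004, -0.13, 0, 0, 0])

```text
t: 7.6
tcp_pos: [0.6043, -0.0896, 0.2381]
tool_rot: [0.669, 0.744, -0.0, 0.001]
force: [-0.1, -0.1, 0.5]
finger_gap: 1.005
gripper_force: 0.0
```

>>> step_arm(commands=[0, 0, -0.02, 0, 0, 0, 0, 0, -0.02, 0, 0, 0, 0, 0, -0.02, 0, 0, 0, 0, 0, -0.02, 0, 0, 0, 0, 0, -0.02, 0, 0, 0, 0, 0, -0.02, 0, 0, 0, 0, 0, -0.02, 0, 0, 0, 0, 0, -0.02, 0, 0, 0, 0, 0, -0.02, 0, 0, 0, 0, 0, -0.02, 0, 0, 0])

```text
t: 8.6
tcp_pos: [0.6048, -0.0895, 0.2553]
tool_rot: [0.669, 0.744, 0.0, 0.0]
force: [1.8, 0.6, 0.0]
finger_gap: 0.995
gripper_force: 0.0
```

```bash
python3 - <<'E'
from h import *
go(6,-8,106)
from station import manip
import cv2
a=[manip.snapshot(n)['pixels'] for n in ('wrist','scene')]
cv2.imwrite('pics/w6.png',np.hstack([cv2.resize(a[0],(400,300)),cv2.resize(a[1][120:270,100:300],(400,300),interpolation=cv2.INTER_CUBIC)]))
E
```

```text
t 8.6 shift mm [ -1.2  -3.9 149.3] turn [0.  0.  0.1] q [-0.33  0.48  1.44 -0.    1.22 -0.44] F [1.83 0.62 0.03]
```

View pics/w6.png

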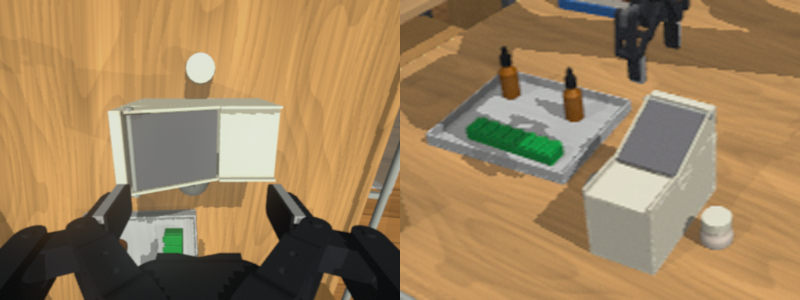

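The flap is shut, the ledge is empty, and nothing else in view has moved. I'm handing in the job.

```bash
python3 -c "
from station import manip
print(manip.sign_off())"
```

```text
the job is handed in; nothing more can be done
None
```

The tin is inside the bin, the flap has swung shut by itself, nothing else appeared to move in the last pictures, and I handed the job in at 8.6 s of the 38 s limit; the interface returned no verdict.

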